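# Scan the tin and start its mixer

## Task

One of the two tin mixers has a paint tin on its turntable. Pick up the hand scanner, hold it in the air aimed level and squarely at the middle of the barcode label on that tin, roughly 10 cm away, and keep it steady there for a full two seconds; then lay it back down, right way up, on its rubber mat. Finally start that mixer by turning its spring-loaded bar knob clockwise all the way to the stop, keeping it there for about a second, and letting go so that it springs right back; leave the tin where it is, do not turn the empty mixer's knob, and do not knock the things standing near them about.

Things in the scene. Friction and masses are not known exactly. Their poses are not given: they have to be found in the camera images.
- mixer_a: the mixer with the tin on it (else like the other; they may swap sides), fixed: low grey machine 190 x 270 mm (x, y), base top 50 mm up. Origin: centre of underside; front faces own -x. Turntable at own (10, 65) mm, top 54 mm up, with four 28 mm posts. Raised pod 170 x 118 mm centred at own (-5, -70), top 90 mm up, carries the knob at own (-40, -70)
- knob_a (a joint): the loaded mixer's knob, rad: 0 at rest, grows as it turns clockwise seen from above, stop at 1.2. A spring drives it back to 0 (0.1 Nm at rest to 0.34 Nm at the stop)
- knob_a_hub (a point): on the axis of the loaded mixer's knob, at half the height of its bar (124 mm above the bench). Black bar 110 mm long, 18 wide, 28 high (110 to 138 mm above the bench), centred on a vertical round hub 40 mm across, 20 high. The bar lies along this point's x axis, which at rest is the mixer's x axis; the point turns with the knob
- mixer_b: the empty mixer: same machine and axes as the loaded one, bare turntable; not to be used
- knob_b (a joint): the empty mixer's knob, same as the other, rad; must stay at rest
- tin: the paint tin on the loaded mixer: plain steel, 108 mm across, 110 mm high, 0.9 kg, loose. Origin: centre of its underside; the label is on its own -x side, z up. A white paper seal strip 24 mm wide runs from the label up over the rim to the middle of the lid, so from above it shows which way the label faces
- label (a point): middle of the tin's barcode label (white with black bars, about 68 mm round the tin, 56 mm high), on the tin's surface 60 mm above its underside (114 mm above the bench). Its -x axis points straight out of the label; the label faces roughly towards the robot, turned up to about 0.5 rad
- scanner: hand scanner lying on the mat, 0.18 kg, 130 mm long (own x), 32 mm high: grey body 38 mm wide (own y) from own x = -65 to 35 mm, then a black head 56 mm wide to x = 64 mm. Origin: on its underside at mid length; z up when right way up; grip across the grey body near own x = 0
- scanner_window (a point): centre of the scanner's window at the front of its head, 65 mm ahead of its origin and 17 mm above its underside; it looks along +x, axes as the scanner's
- mat: the thin black rubber mat, 160 x 100 x 3 mm (own x, y, z), fixed to the bench in front of the robot. Origin: centre of its underside
- tape: bystander: roll of masking tape lying flat, 104 mm across, 36 mm high. Origin: centre of its underside
- sanding_block: bystander: cork sanding block, 120 x 65 x 30 mm. Origin: centre of its underside
- spare_tin2: bystander: plain tin 80 mm across, 90 mm high, on the robot's right
- mixing_cup: bystander: white cup 90 mm across, 110 mm high, on the robot's left
Not all that is in view belongs to the job. What is meant by the scanner is not red, and is the larger of those in its own colour.

How it is judged (in metres and radians):
On the way, in this order (a step that is already met when the one before it is completed fails the run):
1. scanner held steady 1 s, window 5 to 18 cm from the label's middle, line of sight within 20 mm of it, square to the label within 0.45 rad, level within 0.2 rad (x of label in the frame of scanner_window between 0.05 and 0.18 m and y of label in the frame of scanner_window between -0.02 and 0.02 m and z of label in the frame of scanner_window between -0.02 and 0.02 m and angle between the x axis of scanner_window and the x axis of label, either way round below 0.45 rad and angle between scanner's own z axis and vertical below 0.2 rad and linear speed of scanner below 0.03 m/s and angular speed of scanner below 0.25 rad/s and contact force between the fingers and scanner above 0.5 N), for 1 s.
2. the scanner lies on its mat again, let go, right way up (x of scanner in the frame of mat between -0.06 and 0.06 m and y of scanner in the frame of mat between -0.05 and 0.05 m and z of scanner in the frame of mat below 0.008 m and angle between scanner's own z axis and vertical below 0.1 rad and contact force between the fingers and scanner below 0.1 N and linear speed of scanner below 0.03 m/s), for 0.2 s.
3. the loaded mixer's knob is at its stop (beyond 1.12 rad) for 0.3 s (value of joint knob_a above 1.12 rad), for 0.3 s.
At the end, for the whole second after the job is handed in: loaded mixer's knob back within 0.08 rad of rest and still, other knob at rest; scanner still, right way up on its mat (middle within 60 mm along, 50 mm across of the mat's centre); tin upright within 20 mm of its start (value of joint each of knob_a, knob_b below 0.08 rad and velocity of joint knob_a between -0.1 and 0.1 rad/s and x of scanner in the frame of mat between -0.06 and 0.06 m and y of scanner in the frame of mat between -0.05 and 0.05 m and z of scanner in the frame of mat below 0.008 m and angle between each of scanner, tin's own z axis and vertical below 0.1 rad and linear speed of scanner below 0.02 m/s and distance of tin from where it was at the start of the episode below 0.02 m); the robot touches nothing.
It fails at once if the empty mixer's knob is turned (more than 0.25 rad) (value of joint knob_b above 0.25 rad).
It fails at once if the tin is shoved (more than 30 mm) or tipped (more than 0.3 rad) (distance of tin from where it was at the start of the episode above 0.03 m or angle between tin's own z axis and vertical above 0.3 rad).
It fails at once if the scanner is dropped or thrown (faster than 0.7 m/s out of the fingers) (linear speed of scanner above 0.7 m/s and contact force between the fingers and scanner below 0.1 N).
It fails at once if a bystander is moved more than 40 mm (distance of any of tape, sanding_block, spare_tin2, mixing_cup from where it was at the start of the episode above 0.04 m).
It also fails if it takes over 67 s, if anything falls off the work surface, if the arm or the gripper's body presses on something with over 40 N, if the wrist force passes 120 N, or if a joint passes its speed limit or range.

## Robot

A 7-joint arm with a two-finger parallel gripper is mounted at the origin on the work surface. World frame = base frame: x ahead of the robot, y to its left, z up, the work surface at z = 0. Lengths are in mm, angles in rad, forces in N, time in s.
With the tool pointing down it reaches from about 400 to 875 mm from the base axis. Payload 4.4 kg.
Tool frame: the origin (TCP) lies midway between the tips of the shut fingers; the grasp point (between the pads) lies 19 mm behind it; z points along the fingers, y is the line along which they close (so a half turn about z gives the same grasp; the last joint's range is limited). The gripper opens to 85 mm and grips with 20 to 120 N. Pads are 22 mm wide; open, the fingers measure 114 mm over their backs; the gripper's body (76 mm by 85 mm) begins 54 mm behind the grasp point. The pads swing forward as they close: fully open they stand 13 mm farther back than shut.
Start: joints at [1.225, 0.628, 0.038, 1.517, -0.027, 0.996, -0.02], TCP at [179.534, -624.728, 231.313] pointing down, gripper open.
Joint ranges: [-3.06, 3.06], [-0.37, 2.12], [-1.25, 1.32], [0.18, 2.47], [-1.1, 4.24], [0.23, 1.98], [-2.94, 2.94]. Speed limits (rad/s): [2.57, 2.57, 3.14, 3.14, 3.14, 3.14, 3.14].

## Interface

Orientations are given as [roll, pitch, yaw] about the fixed x, y, z axes, in that order (R = Rz(yaw) Ry(pitch) Rx(roll)).
In Python, from cell import ctrl gives the robot as it stands.
- The arm moves only by the shell command python3 -m crank 'ROWS' [OPENING]. ROWS is JSON, a list that holds one entry, the list of rows, each a list of 4 numbers: the shift along the tool's x, y, z normalised to -1 to 1, where 1 is 2.5 cm, then the turn about the tool's z normalised to -1 to 1, where 1 is 0.08 rad. In form: [[[dx, dy, dz, turn], ...]]. A call has 1 to 12 rows; each row shifts and turns the commanded pose from where the row before left it, along the tool's axes as they then stand; what a row does not reach is not made up. A row lasts 1/12 s, in which the tool goes at most 41.7 mm and 7.16 degrees, less where a joint would pass 70% of its speed; a pose out of reach is approached as far as the arm can. A call with a number of a shift or a turn outside -1 to 1 is refused whole. A call with a gripper value outside its range is refused whole. OPENING is the closure, from -1 (fully open) to 1 (shut), set as the call begins (- or left out, the last holds). The fingers move at their own pace and stop on an object; the grip force is fixed at half the most. Time passes only in rows, so rows that do not move let the fingers close. It gives the time, the measured TCP pose, the force, the opening and the grip force at its end, in the units of the state.
- ctrl.read_state(): the state, without advancing time (a new reading comes with each control period).
- ctrl.get_image(name): name is "scene" or "top"; returns a dict with "img" (400x640x3 uint8, red, green, blue), "intrinsics" (3x3 intrinsics, pixels), "extrinsics" (4x4, takes a point from camera to world coordinates). Camera axes: x right, y up, looking along -z (the intrinsics and any distortion apply to the point x, -y, -z); pixel columns grow to the right and rows downward; lengths in mm; the calibration is good to about 2 mm. A picture is of the moment at which its call begins. There is no depth.
- ctrl.finish_job(): hands the job in; it is judged then, once.
Trained networks look in the newest picture that a camera, given by its name, has taken for a name from the list of things; names that differ only in an ending like _2 or _b are one class to them, and where a whole thing is asked for, a point or a joint stands for the part that bears it (a point fixed in the world has none). Each returns a list of dicts, best first, with "confidence" (0 to 1); they miss things now and then, are a little off and sometimes report something else, mostly with a low value. They report only what shows in the picture. A call takes as long as a camera call. They do not tell look-alikes from the thing itself.
- ctrl.find_in(camera, target): "position" ([row, column] in pixels, amid what is visible of it).
- ctrl.trace(camera, target): "mask" (400x640 bool, what is visible of it) and "position" ([row, column] in pixels, amid what is visible of it).
- ctrl.place_of(camera, target): "position" ([row, column] in pixels: a listed point, or the origin of a listed thing).
The state is a dict: "clock": time; "qpos": joint angles; "qd": joint speeds; "tau": joint torques, N m; "eef_pos": TCP position; "tool_rot": TCP orientation; "force": force on the tool from outside, world axes, zero at the start; "torque": the same for the moment, N m; "width": finger opening in mm; "gripper_force": force on a finger pad.
Only numpy, scipy, OpenCV 4.12 (cv2) and the standard library are available. Lean on these libraries where they do the work, as an engineer would, in place of code of your own. Each camera call takes 0.05 s, during which the arm holds its last target. There are 200 camera calls.

## Working session

There is one attempt and no reset: what is moved stays moved. The work goes in short steps, Python scripts to look and compute and a shell command to move; the robot and the scene stay as the last step left them, time stands still between calls to the robot, and variables do not carry over. Pictures are saved under pics/ and viewed, at most 10 in all, crops included, and the job is handed in when it is done.

```bash
mkdir -p pics; ls; python3 - <<'E'
from cell import ctrl
import cv2,numpy as np
print(ctrl.read_state())
for n in("scene","top"):
    d=ctrl.get_image(n); cv2.imwrite(f"pics/{n}0.png",d["img"][:,:,::-1]); print(n,d["intrinsics"],d["extrinsics"],[k for k in d])
    for t in["mixer_a","knob_a_hub","tin","label","scanner","scanner_window","mat","tape","sanding_block","spare_tin2","mixing_cup"]:
        print(t,[(np.round(r["position"],1).tolist(),round(r["confidence"],2)) for r in ctrl.place_of(n,t)])
E
```

```text
pics
{'clock': 0.0, 'qpos': array([ 1.22519034,  0.6293661 ,  0.03839011,  1.51839113, -0.02701373,
        0.99629037, -0.02001185]), 'qd': array([ 0.00075307,  0.00114363,  0.00138677, -0.00040974,  0.00161442,
        0.00066752, -0.001328  ]), 'tau': array([ 8.19402194e-04, -5.63412631e+01,  1.22652624e+00, -1.93446243e+01,
        1.09663967e-02,  1.05085579e-02,  1.92891143e-06]), 'eef_pos': array([ 179.39388695, -624.09002394,  230.36780074]), 'tool_rot': array([-3.13965371e+00, -1.48273699e-05,  2.79828065e-01]), 'force': array([ 0.50317868,  0.43046079, -0.70345463]), 'torque': array([ 0.00350882,  0.01695505, -0.01349137]), 'gripper_force': 0.0, 'width': 85.4423607746645}
scene [[418.12300205   0.         315.3011961 ]
 [  0.         418.12300205 195.25379111]
 [  0.           0.           1.        ]] [[ 8.26712566e-01 -4.01574310e-01  3.94061425e-01  1.00268065e+03]
 [ 5.62584023e-01  5.98426948e-01 -5.70424758e-01 -7.65826052e+02]
 [-6.74904669e-03  6.93269977e-01  7.20646369e-01  1.06809800e+03]
 [ 0.00000000e+00  0.00000000e+00  0.00000000e+00  1.00000000e+00]] ['img',
[... 867 characters left out ...]
  9.89541761e-01  1.39320530e+03]
 [ 0.00000000e+00  0.00000000e+00  0.00000000e+00  1.00000000e+00]] ['img', 'intrinsics', 'extrinsics']
mixer_a [([148.5, 364.7], 0.82), ([154.3, 271.0], 0.56), ([208.8, 455.9], 0.27)]
knob_a_hub [([150.7, 390.1], 0.61)]
tin [([141.6, 353.1], 0.76)]
label [([149.4, 350.0], 0.87), ([207.8, 454.4], 0.15)]
scanner [([231.6, 331.2], 0.8), ([213.5, 285.8], 0.75)]
scanner_window [([247.9, 246.1], 0.86), ([211.6, 304.1], 0.83), ([244.9, 321.4], 0.67)]
mat [([213.5, 290.5], 0.89)]
tape [([207.0, 236.8], 0.57)]
sanding_block [([222.7, 410.3], 0.58)]
spare_tin2 [([208.7, 455.6], 0.61)]
mixing_cup [([214.5, 194.8], 0.92), ([153.4, 347.4], 0.36), ([155.1, 273.1], 0.24)]
```

```bash
python3 - <<'E'
import cv2
a=cv2.imread("pics/top0.png")[110:270,170:490]; cv2.imwrite("pics/topc.png",cv2.resize(a,(800,400),interpolation=3))
a=cv2.imread("pics/scene0.png")[100:360,170:470]; cv2.imwrite("pics/scenec.png",cv2.resize(a,(690,598),interpolation=3))
E
```

```text
(no output)
```

View pics/topc.png

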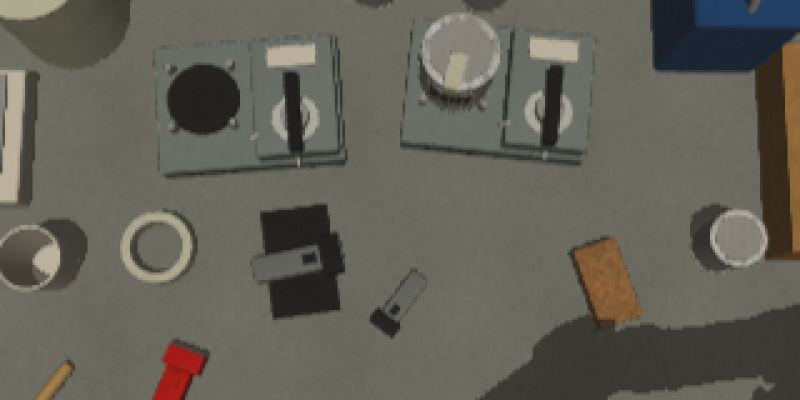

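View pics/scenec.png

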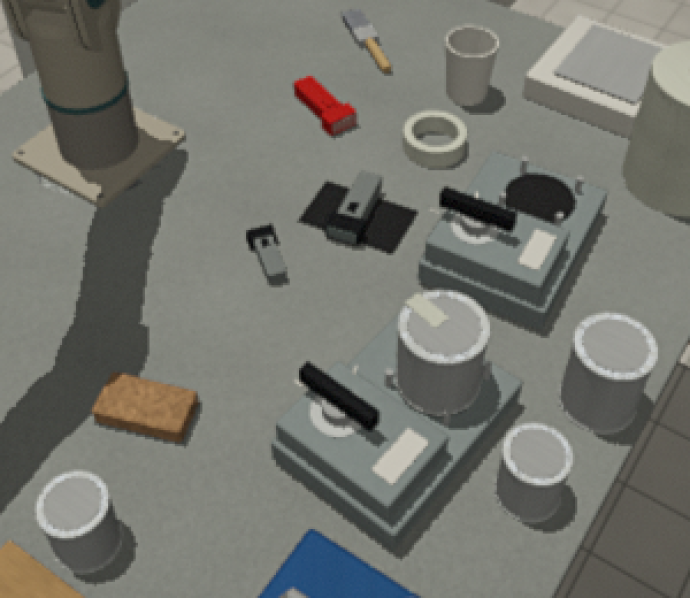

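The loaded mixer is the right one: tin lid near top-view pixel (131,354), strip pointing towards the robot, knob near (152,391). The scanner lies across the mat with its head to the right, around (214,288). The grey one at (232,331) is smaller and so is a decoy.

```bash
cat > h.py <<'E'
from cell import ctrl
import cv2,numpy as np
def ray(d,rc):
    K,E=d["intrinsics"],d["extrinsics"]
    v=np.linalg.inv(K)@[rc[1],rc[0],1]; v=E[:3,:3]@[v[0],-v[1],-v[2]]
    return E[:3,3],v
def at(d,rc,z):
    o,v=ray(d,rc); return o+v*(z-o[2])/v[2]
def rect(d,m,z):
    "world min-area rectangle of a mask at height z: centre, sides, axis angle of the long side"
    c=max(cv2.findContours(m.astype(np.uint8),0,1)[0],key=cv2.contourArea)[:,0,::-1]
    p=np.array([at(d,q,z)[:2] for q in c],np.float32)
    (b)=cv2.boxPoints(cv2.minAreaRect(p)); e=[b[1]-b[0],b[2]-b[1]]; e.sort(key=np.linalg.norm)
    return b.mean(0).round(1),[np.linalg.norm(x).round(1) for x in e],round(float(np.arctan2(e[1][1],e[1][0])),3)
E
python3 - <<'E'
from h import *
d=ctrl.get_image("top"); I=d["img"].astype(int); g=I.mean(2)
def near(rc,r):
    m=np.zeros((400,640),bool); cv2c=np.zeros((400,640),np.uint8); cv2.circle(cv2c,(int(rc[1]),int(rc[0])),r,1,-1); return cv2c>0
for t,z in[("scanner",35),("mat",3),("tin",164),("label",114),("knob_a_hub",138),("mixer_a",90)]:
    for r in ctrl.trace("top",t)[:3]:
        m=r["mask"]; print(t,round(r["confidence"],2),m.sum(),rect(d,m,z),np.round(r["position"],1))
# grey scanner body: bright within region
m=near((214,283),22)&(g>60); 
reg=np.zeros_like(m); reg[195:232,268:308]=1
print("pix\n",g[203:228:1,268:310:2].astype(int))
k=near((152,391),28)&(g<38); print("bar",k.sum(),rect(d,k,138))
l=near((131,354),14)&(I[:,:,0]-I[:,:,2]>20); ys,xs=np.nonzero(l); print("strip",l.sum(),at(d,(ys.mean(),xs.mean()),164),rect(d,l,164))
# lid via bright rim
s=ctrl.get_image("scene")
for t in("tin","mixer_a"):
    for r in ctrl.trace("scene",t)[:2]: print("scene",t,round(r["confidence"],2),r["mask"].sum(),np.round(r["position"]))
def tri(p,q):
    A=[];b=[]
    for dd,x in((d,p),(s,q)):
        o,v=ray(dd,x); v=v/np.linalg.norm(v); P=np.eye(3)-np.outer(v,v); A.append(P); b.append(P@o)
    return np.linalg.solve(sum(A),sum(b)).round(1)
print("tri tin",tri((141.6,353.1),(266.2,360.4)),"label",tri((149.4,350.0),(242.7,348.8)),"mixer",tri((148.5,364.7),(287.2,340)))
print("scan",tri((213.5,285.8),(193.8,325.7)), "win",tri((211.6,304.1),(201.8,318)))
print("top: scan",at(d,(213.5,285.8),3),"win",at(d,(211.6,304.1),20),"label",at(d,(149.4,350),114),"tin",at(d,(141.6,353.1),54),"mix",at(d,(148.5,364.7),0),"hub",at(d,(150.7,390.1),124),"mat",at(d,(213.5,290.5),0))
print("scene: scan",at(s,(193.8,325.7),3),"win",at(s,(201.8,318),20),"label",at(s,(242.7,348.8),114),"tin",at(s,(266.2,360.4),54))
E
```

```text
scanner 0.91 457 (array([253.4, 282.6], dtype=float32), [np.float32(56.7), np.float32(128.1)], -0.344) [262. 236.]
scanner 0.67 459 (array([447.4, 107.9], dtype=float32), [np.float32(60.3), np.float32(132.1)], -1.455) [214.2 291.6]
scanner 0.5 250 (array([382.2, -42.4], dtype=float32), [np.float32(38.9), np.float32(99.8)], -0.681) [232.5 328.4]
mat 0.96 872 (array([396.2, 100.1], dtype=float32), [np.float32(64.8), np.float32(102.7)], -1.403) [216.1 289.9]
tin 0.58 1016 (array([ 700.3, -114.7], dtype=float32), [np.float32(107.6), np.float32(133.5)], -0.009) [134.7 355.4]
label 0.69 962 (array([ 717.3, -117.5], dtype=float32), [np.float32(104.4), np.float32(140.3)], -0.398) [136.1 355.6]
label 0.28 3817 (array([650.9, 173.7], dtype=float32), [np.float32(187.5), np.float32(258.1)], -1.483) [152.9 267.9]
knob_a_hub 0.46 218 (array([ 651.3, -239.5], dtype=float32), [np.float32(34.1), np.float32(109.6)], -0.018) [151.1 390.4]
mixer_a 0.81 3928 (array([658.9, 177.2], dtype=float32), [np.float32(201.6), np.float32(264.6)], -1.487) [150.8 269.7]
pix
 [[103 100 105 103  34  32  33  32  33  33 
[... 2498 characters left out ...]
r_a 0.77 5169 [292. 335.]
tri tin [ 712.2 -122.2   45.3] label [ 663.1 -108.   106.7] mixer [ 692.6 -177.9   -7.5]
scan [443.4 120.  -11.2] win [451.2  52.9  10. ]
top: scan [446.35753304 122.51675312   3.        ] win [452.00799143  54.00876409  20.        ] label [ 660.60883107 -107.75877546  114.        ] tin [ 707.44530845 -123.15067561   54.        ] mix [ 6.97445814e+02 -1.71190161e+02  2.27373675e-13] hub [ 654.18125454 -245.65624435  124.        ] mat [446.83675172 105.40899485   0.        ]
scene: scan [446.86198068 103.70840064   3.        ] win [454.75352299  43.21252129  20.        ] label [ 665.99106378 -112.6382952   114.        ] tin [ 716.51900882 -125.74647664   54.        ]
```

```bash
python3 - <<'E'
from h import *
d=ctrl.get_image("top"); I=d["img"].astype(int); g=I.mean(2)
m=np.zeros((400,640),np.uint8); m[205:224,271:300]=1
m&=((g>60)&(g<99.5)).astype(np.uint8); m=cv2.morphologyEx(m,cv2.MORPH_CLOSE,np.ones((5,5))); m=cv2.morphologyEx(m,cv2.MORPH_OPEN,np.ones((3,3)))
print("body",m.sum(),rect(d,m,35))
mm=np.zeros((400,640),np.uint8); mm[185:245,265:312]=1; mm&=(g<45).astype(np.uint8)
ys,xs=np.nonzero(mm|m); print("mat+scanner",rect(d,cv2.morphologyEx(mm|m,cv2.MORPH_CLOSE,np.ones((3,3))),3))
# lid: best circle of radius 54 at z=164 on image gradient
gx=cv2.GaussianBlur(g.astype(np.float32),(0,0),.8); G=np.hypot(cv2.Sobel(gx,5,1,0),cv2.Sobel(gx,5,0,1))
E=np.linalg.inv(d["extrinsics"]); t=np.linspace(0,2*np.pi,120)
def proj(P):
    c=P@E[:3,:3].T+E[:3,3]; u=np.c_[c[:,0],-c[:,1],-c[:,2]]@d["intrinsics"].T; return u[:,:2]/u[:,2:]
best=[]
for x in range(690,730,1):
  for y in range(-135,-95,1):
    p=proj(np.c_[x+54*np.cos(t),y+54*np.sin(t),0*t+164]).astype(np.float32)
    best.append((cv2.remap(G,p[:,0],p[:,1],1).mean(),x,y))
print(sorted(best)[-4:])
w=np.array(sorted(best)[-1][1:]);print("strip yaw from centre",np.arctan2(*(w-[687.2,-110.9])[::-1]))
E
```

```text
body 303 (array([435.4, 124.9], dtype=float32), [np.float32(44.7), np.float32(99.2)], -1.412)
mat+scanner (array([444.7, 112.9], dtype=float32), [np.float32(133.5), np.float32(155.9)], 0.144)
[(np.float32(163.52571), 713, -119), (np.float32(163.63629), 713, -117), (np.float32(165.8326), 714, -118), (np.float32(166.39362), 713, -118)]
strip yaw from centre -0.2685463748531515
```

```bash
cat >> h.py <<'E'
def to(x,y,z,yaw=None):
    "shift still to make, in row units in the tool's axes, at the present yaw; and turn units"
    s=ctrl.read_state(); a=s["tool_rot"][2]; D=np.array([x,y,z])-s["eef_pos"]; c,n=np.cos(a),np.sin(a)
    t=0 if yaw is None else -((yaw-a+np.pi)%(2*np.pi)-np.pi)/.08
    print("t",round(s["clock"],2),"pos",s["eef_pos"].round(1),"yaw",round(a,3),"q7",s["qpos"][6].round(2),"w",round(s["width"],1),"| shift",np.round(np.array([c*D[0]+n*D[1],n*D[0]-c*D[1],-D[2]])/25,2),"turn",round(t,2))
E
python3 -m crank '[[[1,-0.62,0,0],[1,-0.62,0,0],[1,-0.62,0,0],[1,-0.62,0,0],[1,-0.62,0,0],[1,-0.62,0,0],[1,-0.62,0,0],[1,-0.62,0,0],[1,-0.62,0,0],[1,-0.62,0,0],[1,-0.62,0,0],[1,-0.62,0,0]]]' -1
python3 -m crank '[[[0,0,0,-1],[0,0,0,-1],[0,0,0,-1],[0,0,0,-1],[0,0,0,-1],[0,0,0,-1],[0,0,0,-1],[0,0,0,-1],[0,0,0,-1],[0,0,0,-1],[0,0,0,-1],[0,0,0,-1]]]'
python3 -m crank '[[[0,0,0,-1],[0,0,0,-1],[0,0,0,-1],[0,0,0,-1],[0,0,0,-1],[0,0,0,-1],[0,0,0,0]]]'
python3 -c "from h import *
to(442,110,120,1.74)"
```

```text
clock: 2.75
eef_pos: [417.4, -362.0, 231.5]
tool_rot: [3.141, -0.0, 0.28]
force: [0.6, -0.1, 0.4]
width: 85.3
gripper_force: 0.0
clock: 3.75
eef_pos: [416.5, -363.2, 231.4]
tool_rot: [3.141, 0.0, 1.244]
force: [0.0, 0.5, -0.9]
width: 85.2
gripper_force: 0.0
clock: 4.33
eef_pos: [416.4, -363.3, 231.4]
tool_rot: [3.141, -0.0, 1.721]
force: [-0.3, 0.2, 0.1]
width: 85.4
gripper_force: 0.0
t 4.33 pos [ 416.4 -363.3  231.4] yaw 1.721 q7 0.59 w 85.4 | shift [18.56  3.85  4.45] turn -0.23
```

```bash
python3 -m crank '[[[1,0.2,0,-0.1],[1,0.2,0,-0.1],[1,0.2,0,0],[1,0.2,0,0],[1,0.2,0,0],[1,0.2,0,0],[1,0.2,0,0],[1,0.2,0,0],[1,0.2,0,0],[1,0.2,0,0],[1,0.2,0,0],[1,0.2,0,0]]]' >/dev/null
python3 -m crank '[[[1,0.2,0,0],[1,0.2,0,0],[1,0.2,0,0],[1,0.2,0.5,0],[1,0.2,1,0],[1,0.2,1,0],[0.5,0.2,1,0],[0,0,0.5,0],[0,0,0,0],[0,0,0,0]]]'
python3 - <<'E'
from h import *
to(442,110,25,1.74)
for n in("scene","top"):
    d=ctrl.get_image(n); cv2.imwrite(f"pics/{n}1.png",d["img"][:,:,::-1])
a=cv2.imread("pics/scene1.png")[110:270,220:420];b=cv2.imread("pics/top1.png")[140:300,200:400]
cv2.imwrite("pics/c1.png",np.hstack([cv2.resize(a,(400,320),interpolation=2),cv2.resize(b,(400,320),interpolation=2)]))
E
```

```text
clock: 6.17
eef_pos: [434.5, 108.5, 131.1]
tool_rot: [-3.14, 0.001, 1.735]
force: [0.4, -0.6, -0.8]
width: 85.4
gripper_force: 0.0
t 6.17 pos [434.5 108.5 131.1] yaw 1.735 q7 -0.53 w 85.4 | shift [0.01 0.31 4.24] turn -0.07
```

View pics/c1.png

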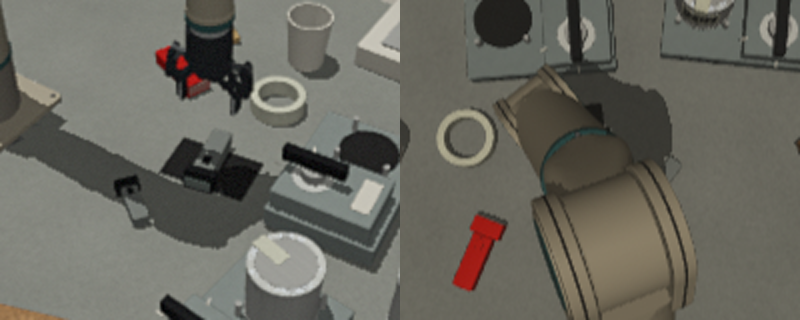

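```bash
python3 -m crank '[[[0,0.31,0.7,0],[0,0,0.7,0],[0,0,0.7,0],[0,0,0.7,0],[0,0,0.7,0],[0,0,0.6,0],[0,0,0.5,0],[0,0,0.4,0],[0,0,0.1,0],[0,0,0,0],[0,0,0,0]]]'
python3 -m crank '[[[0,0,0,0],[0,0,0,0],[0,0,0,0],[0,0,0,0],[0,0,0,0],[0,0,0,0],[0,0,0,0],[0,0,0,0],[0,0,0,0],[0,0,0,0]]]' 1
```

```text
clock: 7.18
eef_pos: [443.6, 109.5, 4.7]
tool_rot: [3.14, -0.0, 1.734]
force: [0.1, 0.9, -0.1]
width: 85.1
gripper_force: 0.0
clock: 8.02
eef_pos: [442.6, 109.9, 4.5]
tool_rot: [3.141, 0.001, 1.736]
force: [-1.5, -0.7, 7.5]
width: 37.2
gripper_force: 59.8
```

```bash
python3 -m crank '[[[0,0,-0.4,0],[0,0,-0.8,0],[0,0,-0.8,0],[0,0,-0.8,0],[0,0,-0.7,0],[0,0,-0.26,0],[0,0,0,-0.6],[0,0,0,-1],[0,0,0,-1],[0,0,0,-1],[0,0,0,-1],[0,0,0,-1]]]'
python3 -m crank '[[[0,0,0,-1],[0,0,0,-1],[0,0,0,-1],[0,0,0,-1],[0,0,0,-1],[0,0,0,-1],[0,0,0,-1],[0,0,0,-1],[0,0,0,-0.6],[0,0,0,0],[0,0,0,0]]]'
python3 -c "from h import *
to(502,-59.6,98.5,2.87)"
```

```text
clock: 9.02
eef_pos: [442.1, 109.8, 97.2]
tool_rot: [-3.141, -0.0, 2.188]
force: [0.5, 0.5, -2.3]
width: 37.3
gripper_force: 60.0
clock: 9.93
eef_pos: [442.1, 109.8, 97.3]
tool_rot: [-3.141, -0.001, 2.87]
force: [-0.3, -0.1, -1.2]
width: 37.0
gripper_force: 59.9
t 9.93 pos [442.1 109.8  97.3] yaw 2.87 q7 0.09 w 37.0 | shift [-4.12 -5.88 -0.05] turn 0.0
```

```bash
python3 -m crank '[[[-0.3,-0.4,-0.05,0],[-0.5,-0.7,0,0],[-0.5,-0.7,0,0],[-0.5,-0.7,0,0],[-0.5,-0.7,0,0],[-0.5,-0.7,0,0],[-0.5,-0.7,0,0],[-0.4,-0.6,0,0],[-0.3,-0.48,0,0],[-0.12,-0.2,0,0],[0,0,0,0],[0,0,0,0]]]'
python3 - <<'E'
from h import *
to(502,-59.6,98.5,2.87)
d=ctrl.get_image("scene"); t=ctrl.get_image("top"); cv2.imwrite("pics/s2.png",d["img"][:,:,::-1]);cv2.imwrite("pics/t2.png",t["img"][:,:,::-1])
for n,dd in(("scene",d),("top",t)):
  for k,z in(("scanner",97),("scanner_window",114),("label",114)):
    print(n,k,[(np.round(r["position"],1).tolist(),at(dd,r["position"],z)[:2].round(),round(r["confidence"],2)) for r in ctrl.place_of(n,k)])
a=cv2.imread("pics/s2.png")[130:290,250:450];b=cv2.imread("pics/t2.png")[110:270,270:470]
cv2.imwrite("pics/c2.png",np.hstack([cv2.resize(a,(400,320),interpolation=2),cv2.resize(b,(400,320),interpolation=2)]))
E
```

```text
clock: 10.93
eef_pos: [502.3, -58.5, 99.0]
tool_rot: [3.141, -0.0, 2.871]
force: [0.4, -0.5, -2.0]
width: 37.0
gripper_force: 60.0
t 10.93 pos [502.3 -58.5  99. ] yaw 2.871 q7 0.52 w 37.0 | shift [-0.   -0.05  0.02] turn 0.02
scene scanner [([213.5, 315.5], array([516., -62.]), 0.71), ([213.3, 280.7], array([ 426., -121.]), 0.64), ([264.7, 360.9], array([ 727., -148.]), 0.19)]
scene scanner_window [([201.3, 284.1], array([415., -87.]), 0.7)]
scene label [([245.0, 347.6], array([ 667., -122.]), 0.84)]
top scanner [([232.5, 331.5], array([372., -45.]), 0.74), ([262.2, 236.5], array([269., 276.]), 0.58), ([194.5, 334.9], array([504., -56.]), 0.55)]
top scanner_window [([250.0, 247.0], array([310., 238.]), 0.73), ([247.8, 321.0], array([319., -10.]), 0.71)]
top label [([152.2, 350.4], array([ 651., -109.]), 0.75)]
```

View pics/c2.png

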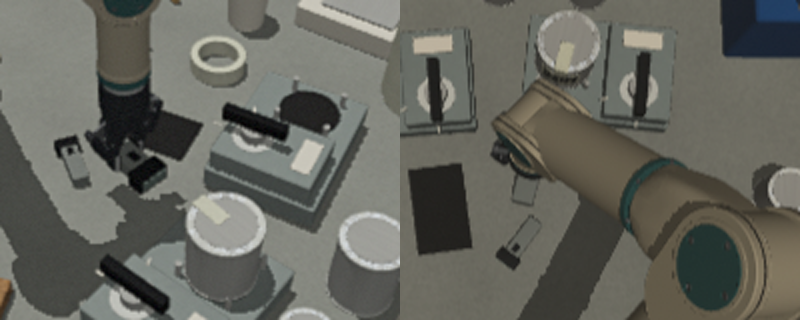

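```bash
python3 -m crank '[[[0,-0.12,0,0],[0,0,0,0],[0,0,0,0],[0,0,0,0],[0,0,0,0],[0,0,0,0],[0,0,0,0],[0,0,0,0],[0,0,0,0],[0,0,0,0],[0,0,0,0],[0,0,0,0]]]' >/dev/null
python3 -m crank '[[[0,0,0,0],[0,0,0,0],[0,0,0,0],[0,0,0,0],[0,0,0,0],[0,0,0,0],[0,0,0,0],[0,0,0,0],[0,0,0,0],[0,0,0,0],[0,0,0,0],[0,0,0,0]]]'
python3 - <<'E'
from h import *
d=ctrl.get_image("top"); g=d["img"].mean(2)
m=np.zeros((400,640),np.uint8); m[185:245,265:312]=1; m&=(g<45).astype(np.uint8)
print("mat",m.sum(),rect(d,m,3))
I=cv2.imread("pics/s2.png")[175:230,270:340]; cv2.imwrite("pics/c3.png",cv2.resize(I,(700,550),interpolation=2))
# expected window/origin/label projections in scene
s=ctrl.get_image("scene");E=np.linalg.inv(s["extrinsics"])
u=np.array([.964,-.267,0]); o=np.array([502,-60,97.5])
for k,P in dict(win=o+65*u+[0,0,17],headtopfront=o+64*u+[0,0,32],org=o,toprear=o-65*u+[0,0,32],label=np.array([661,-103.6,114])).items():
    c=E[:3,:3]@P+E[:3,3]; q=s["intrinsics"]@[c[0],-c[1],-c[2]]; print(k,(q[:2]/q[2]).round(1))
E
```

```text
clock: 13.33
eef_pos: [501.8, -62.1, 99.1]
tool_rot: [3.142, 0.0, 2.872]
force: [-0.0, 0.4, -2.0]
width: 37.4
gripper_force: 60.0
mat 1113 (array([445.4, 108.1], dtype=float32), [np.float32(98.4), np.float32(155.9)], 0.144)
win [325.9 219.7]
headtopfront [325.7 216.2]
org [312.  211.2]
toprear [298.5 192.6]
label [348.9 239.8]
```

View pics/c3.png

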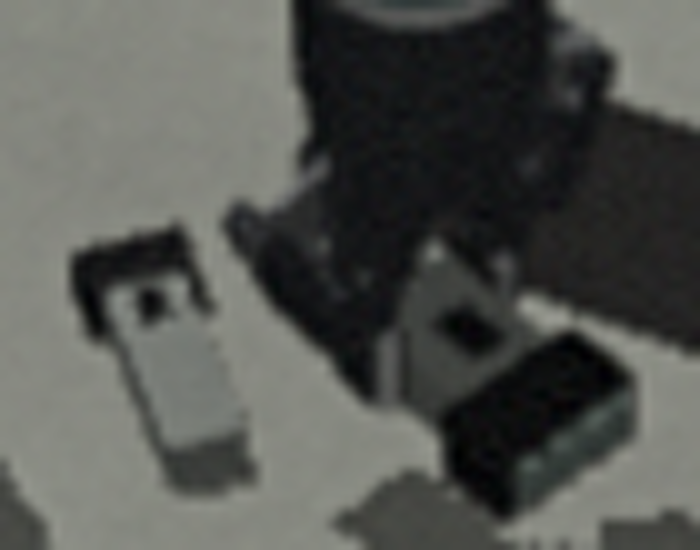

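```bash
python3 -m crank '[[[0,0,0,0],[0,0,0,0],[0,0,0,0],[0,0,0,0],[0,0,0,0],[0,0,0,0],[0.2,0.3,0,0],[0.5,0.7,0,0],[0.5,0.7,0,0],[0.5,0.7,0,0],[0.5,0.7,0,0],[0.5,0.7,0,0]]]' >/dev/null
python3 -m crank '[[[0.5,0.7,0,0],[0.5,0.7,0,0],[0.4,0.6,0,-0.5],[0.2,0.3,0,-1],[0,0.2,0,-1],[0,0,0,-1],[0,0,0,-1],[0,0,0,-0.6],[0,0,0,0],[0,0,0,0]]]'
python3 -c "from h import *
to(440,108,5,.144+np.pi)"
```

```text
clock: 15.27
eef_pos: [438.9, 118.8, 99.1]
tool_rot: [3.141, -0.0, -3.004]
force: [-0.3, 0.1, -2.2]
width: 37.1
gripper_force: 60.0
t 15.27 pos [438.9 118.8  99.1] yaw -3.004 q7 0.41 w 37.1 | shift [ 0.02 -0.44  3.76] turn -0.08
```

```bash
python3 -m crank '[[[0,-0.44,0.5,0],[0,0,0.6,0],[0,0,0.6,0],[0,0,0.6,0],[0,0,0.5,0],[0,0,0.4,0],[0,0,0.25,0],[0,0,0.2,0],[0,0,0.08,0],[0,0,0.04,0],[0,0,0,0],[0,0,0,0]]]'
python3 -m crank '[[[0,0,0,0],[0,0,0,0],[0,0,0,0],[0,0,0,0],[0,0,0,0],[0,0,0,0],[0,0,0,0]]]' -1
python3 -m crank '[[[0,0,-0.3,0],[0,0,-0.5,0],[0,0,-1,0],[0,0,-1,0],[0,0,-1,0],[0,0,-1,0],[0,0,-1,0],[0,0,-1,0],[0,0,-1,0],[0,0,0,0],[0,0,0,0]]]'
python3 -c "from h import *
to(646,-244,220,-.093+np.pi)"
```

```text
clock: 16.27
eef_pos: [441.1, 107.6, 5.2]
tool_rot: [3.141, 0.001, -3.004]
force: [0.1, 0.3, -2.4]
width: 37.4
gripper_force: 60.1
clock: 16.85
eef_pos: [440.8, 107.5, 4.8]
tool_rot: [3.142, 0.0, -3.003]
force: [0.8, -0.2, 0.2]
width: 85.3
gripper_force: 0.0
clock: 17.77
eef_pos: [441.4, 107.5, 200.7]
tool_rot: [-3.141, 0.003, -3.004]
force: [0.3, 0.1, -0.6]
width: 85.4
gripper_force: 0.0
t 17.77 pos [441.4 107.5 200.7] yaw -3.004 q7 0.65 w 85.4 | shift [ -6.18 -15.05  -0.77] turn 2.88
```

```bash
python3 -m crank '[[[-0.4,-0.9,-0.2,0],[-0.4,-1,-0.2,0],[-0.4,-1,-0.2,0],[-0.4,-1,-0.2,0],[-0.4,-1,0,0],[-0.4,-1,0,0],[-0.4,-1,0,0],[-0.4,-1,0,0],[-0.4,-1,0,0],[-0.4,-1,0,0],[-0.4,-1,0,0],[-0.4,-1,0,0]]]' >/dev/null
python3 -m crank '[[[-0.4,-1,0,0.9],[-0.4,-1,0,1],[-0.4,-0.9,0,1],[-0.18,-0.25,0,0],[0,0,0,0],[0,0,0,0],[0,0,0,0]]]'
python3 - <<'E'
from h import *
to(647,-244.7,113,-.093+np.pi)
d=ctrl.get_image("top"); s=ctrl.get_image("scene"); cv2.imwrite("pics/s4.png",s["img"][:,:,::-1]);cv2.imwrite("pics/t4.png",d["img"][:,:,::-1])
for r in ctrl.trace("top","scanner"): print(rect(d,r["mask"],35),r["confidence"])
a=cv2.imread("pics/s4.png")[150:310,230:430];b=cv2.imread("pics/t4.png")[110:270,250:450]
cv2.imwrite("pics/c4.png",np.hstack([cv2.resize(a,(400,320),interpolation=2),cv2.resize(b,(400,320),interpolation=2)]))
E
```

```text
clock: 19.35
eef_pos: [638.6, -245.1, 219.4]
tool_rot: [3.14, -0.001, 3.052]
force: [0.1, 0.8, 1.1]
width: 85.6
gripper_force: 0.0
t 19.35 pos [ 638.6 -245.1  219.4] yaw 3.052 q7 1.25 w 85.6 | shift [-0.33  0.04  4.25] turn 0.04
(array([444.6, 113.2], dtype=float32), [np.float32(56.2), np.float32(132.4)], 0.099) 0.67
(array([379.4, -40.9], dtype=float32), [np.float32(42.9), np.float32(94.0)], -0.777) 0.67
(array([257.5, 286.5], dtype=float32), [np.float32(58.0), np.float32(129.9)], -0.437) 0.58
```

View pics/c4.png

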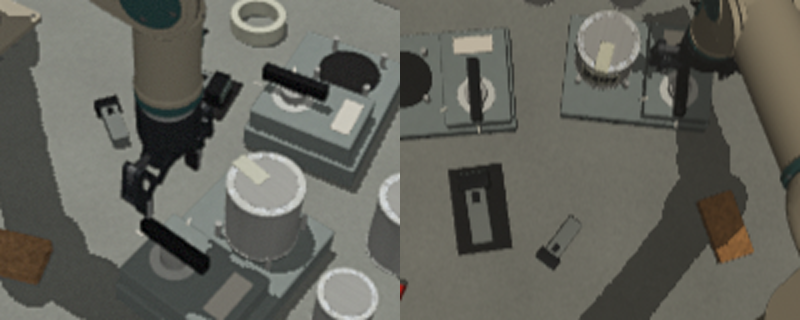

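```bash
python3 -m crank '[[[-0.33,0,0.5,0],[0,0,0.7,0],[0,0,0.8,0],[0,0,0.8,0],[0,0,0.6,0],[0,0,0.45,0],[0,0,0.3,0],[0,0,0.1,0],[0,0,0,0],[0,0,0,0],[0,0,0,0]]]'
python3 -m crank '[[[0,0,0,0],[0,0,0,0],[0,0,0,0],[0,0,0,0],[0,0,0,0],[0,0,0,0],[0,0,0,0],[0,0,0,0],[0,0,0,0],[0,0,0,0]]]' 1
python3 -c "from h import *
to(647,-244.7,113,1.85);print(ctrl.read_state()['torque'])"
```

```text
clock: 20.42
eef_pos: [648.1, -248.4, 114.8]
tool_rot: [-3.141, 0.002, 3.048]
force: [0.6, 0.5, 0.1]
width: 85.4
gripper_force: 0.0
clock: 21.25
eef_pos: [647.3, -249.2, 113.9]
tool_rot: [-3.141, 0.0, 3.047]
force: [-1.1, -2.6, 4.6]
width: 16.9
gripper_force: 60.0
t 21.25 pos [ 647.3 -249.2  113.9] yaw 3.047 q7 1.18 w 16.9 | shift [0.03 0.18 0.04] turn 14.96
[-0.56769542  0.34728378 -0.09670614]
```

```bash
python3 -m crank '[[[0,0,0,0.5],[0,0,0,0.7],[0,0,0,0.7],[0,0,0,0.7],[0,0,0,0.7],[0,0,0,0.7]]]'
python3 -c "from h import *
to(647,-247,113,1.85);print(ctrl.read_state()['torque'])"
```

```text
clock: 21.75
eef_pos: [647.5, -248.8, 113.9]
tool_rot: [-3.141, 0.001, 2.726]
force: [-0.7, -2.9, 3.6]
width: 16.8
gripper_force: 60.0
t 21.75 pos [ 647.5 -248.8  113.9] yaw 2.726 q7 0.89 w 16.8 | shift [0.05 0.06 0.04] turn 10.94
[-0.38039683  0.22195084  0.18925913]
```

```bash
python3 -m crank '[[[0,0,0,0.9],[0,0,0,1],[0,0,0,1],[0,0,0,1],[0,0,0,1],[0,0,0,1],[0,0,0,1],[0,0,0,1],[0,0,0,1],[0,0,0,0.9],[0,0,0,0],[0,0,0,0]]]'
python3 - <<'E'
from h import *
to(647,-247,113,1.85);print(ctrl.read_state()['torque'])
d=ctrl.get_image("scene"); print([(r["position"],r["confidence"]) for r in ctrl.find_in("scene","knob_a")]); cv2.imwrite("pics/s5.png",cv2.resize(d["img"][210:310,270:400,::-1],(780,600),interpolation=2))
E
```

```text
clock: 22.75
eef_pos: [648.1, -248.1, 113.9]
tool_rot: [3.14, 0.001, 1.947]
force: [0.7, -1.2, 2.7]
width: 16.9
gripper_force: 59.9
t 22.75 pos [ 648.1 -248.1  113.9] yaw 1.947 q7 0.22 w 16.9 | shift [ 0.06 -0.03  0.04] turn 1.21
[-0.29808548 -0.22347025  0.32094883]
[([280.4, 315.5], 0.84), ([192.9, 376.5], 0.83)]
```

View pics/s5.png

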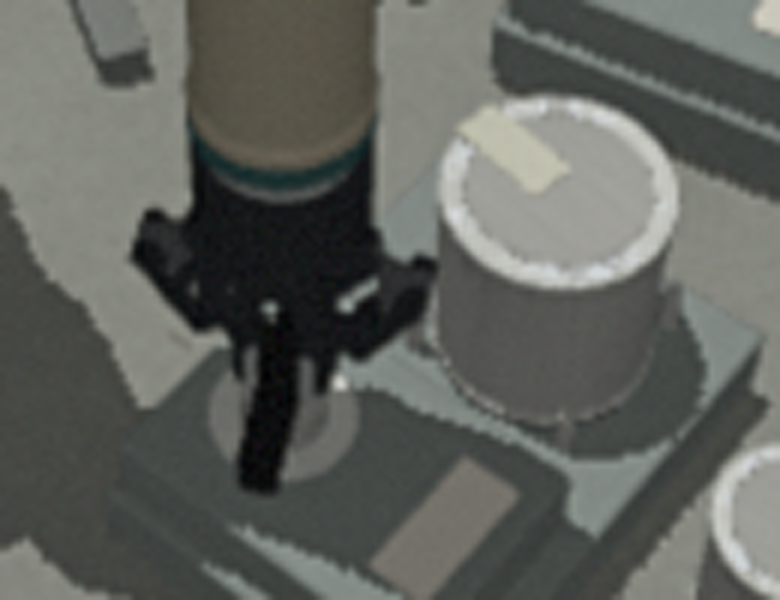

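The bar in the fingers has swung to about 1.1 rad and the tin stands untouched, so I'll go on to the stop.

```bash
python3 -m crank '[[[0,0,0,0.5],[0,0,0,0.5],[0,0,0,0.5],[0,0,0,0.2],[0,0,0,0],[0,0,0,0],[0,0,0,0]]]'
python3 -c "from h import *
to(647,-247,113,1.85);print(ctrl.read_state()['torque'])"
```

```text
clock: 23.43
eef_pos: [648.2, -248.1, 113.9]
tool_rot: [3.14, 0.0, 1.81]
force: [4.4, -1.7, 4.3]
width: 16.9
gripper_force: 62.4
t 23.43 pos [ 648.2 -248.1  113.9] yaw 1.81 q7 0.1 w 16.9 | shift [ 0.05 -0.04  0.04] turn -0.5
[-0.36297153 -0.71491728  1.37755704]
```

The torque jumped to 1.4 Nm, so the knob is on its stop. I'll hold it there, bring it back, then release.

```bash
python3 -m crank '[[[0,0,0,0],[0,0,0,0],[0,0,0,0],[0,0,0,0],[0,0,0,0],[0,0,0,0],[0,0,0,0],[0,0,0,0],[0,0,0,0],[0,0,0,0],[0,0,0,0],[0,0,0,0]]]'
python3 -m crank '[[[0,0,0,-0.6],[0,0,0,-1],[0,0,0,-1],[0,0,0,-1],[0,0,0,-1],[0,0,0,-1],[0,0,0,-1],[0,0,0,-1],[0,0,0,-1],[0,0,0,-1],[0,0,0,-1],[0,0,0,-1]]]' >/dev/null
python3 -m crank '[[[0,0,0,-1],[0,0,0,-1],[0,0,0,-1],[0,0,0,-0.5],[0,0,0,0],[0,0,0,0]]]'
python3 -c "from h import *
to(647,-247,113,3.047);print(ctrl.read_state()['torque'])"
```

```text
clock: 24.43
eef_pos: [648.2, -248.1, 113.9]
tool_rot: [3.14, 0.0, 1.808]
force: [4.2, -0.5, 3.8]
width: 17.2
gripper_force: 62.9
clock: 25.93
eef_pos: [647.3, -249.1, 113.9]
tool_rot: [3.141, -0.0, 3.011]
force: [4.4, -2.4, 5.0]
width: 16.7
gripper_force: 60.3
t 25.93 pos [ 647.3 -249.1  113.9] yaw 3.011 q7 1.15 w 16.7 | shift [0.02 0.08 0.04] turn -0.45
[-0.32502442 -0.77778979  0.14967574]
```

```bash
python3 -m crank '[[[0,0,0,-0.4],[0,0,0,0],[0,0,0,0],[0,0,0,0],[0,0,0,0],[0,0,0,0],[0,0,0,0],[0,0,0,0]]]' -1
python3 -m crank '[[[0,0,-0.4,0],[0,0,-0.8,0],[0,0,-1,0],[0,0,-1,0],[0,0,-1,0],[0,0,-1,0],[0.5,-0.5,0,0],[0.8,-0.8,0,0],[0.8,-0.8,0,0],[0.8,-0.8,0,0],[0.8,-0.8,0,0],[0.8,-0.8,0,0]]]'
python3 -m crank '[[[0.8,-0.8,0,0],[0.5,-0.8,0,0],[0,-0.8,0,0],[0,-0.8,0,0],[0,-0.8,0,0],[0,-0.4,0,0],[0,0,0,0],[0,0,0,0],[0,0,0,0],[0,0,0,0]]]'
python3 - <<'E'
from h import *
d=ctrl.get_image("top"); g=d["img"].mean(2); cv2.imwrite("pics/t6.png",cv2.resize(d["img"][110:270,170:490,::-1],(800,400),interpolation=2))
k=np.zeros((400,640),np.uint8); cv2.circle(k,(391,152),28,1,-1); print("bar",rect(d,(k>0)&(g<38),138))
for r in ctrl.trace("top","scanner"): print(rect(d,r["mask"],35))
E
```

```text
clock: 26.6
eef_pos: [647.3, -248.3, 113.5]
tool_rot: [3.142, -0.0, 3.047]
force: [0.6, -0.6, -0.0]
width: 85.3
gripper_force: 0.0
clock: 27.6
eef_pos: [523.9, -350.5, 244.5]
tool_rot: [-3.141, 0.001, 3.048]
force: [0.5, -0.9, 0.6]
width: 85.1
gripper_force: 0.0
clock: 28.43
eef_pos: [482.9, -454.4, 244.0]
tool_rot: [3.141, 0.0, 3.051]
force: [0.3, 0.6, 1.0]
width: 85.0
gripper_force: 0.0
bar (array([ 645.9, -244.7], dtype=float32), [np.float32(18.2), np.float32(107.7)], -0.093)
(array([444.2, 113.3], dtype=float32), [np.float32(55.6), np.float32(132.0)], 0.09)
(array([254.6, 282.6], dtype=float32), [np.float32(57.4), np.float32(130.5)], -0.346)
(array([383.1, -41.1], dtype=float32), [np.float32(38.7), np.float32(99.7)], -0.71)
```

View pics/t6.png

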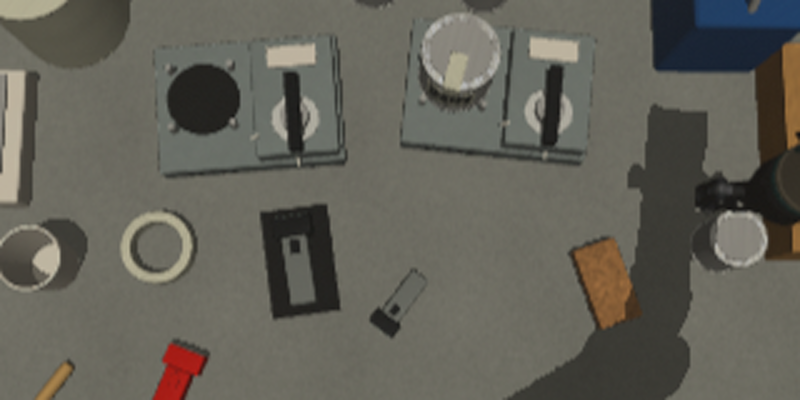

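The final top view shows the scanner flat on its mat, the knob bar back at its starting angle, and the tin and bystanders where they were. The arm is clear, 244 mm up.

```bash
python3 -c "from cell import ctrl
print(ctrl.finish_job())"
```

```text
the job is handed in; nothing more can be done
None
```

I held the scanner on the tin's label for over two seconds and laid it back on its mat, then turned the loaded mixer's knob to its stop, held it about a second and guided it back to rest in the grip before letting go; the job is handed in (28 s on the clock), but no verdict came back.

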